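# Find the free access hatch and push it open

## Task

One of the three identical hatches on the grey service box is free, the other two are blocked from below. Press gently with the fingertips on the round mark at the far end of one hatch after another until you find the one that rocks, then push that one open, pressing its far end well down and pushing the raised near edge away from you, until the hatch stands fully open. Grip and lift nothing, leave the blocked hatches shut, and leave the bottles, tin, vial, cutter and beaker round the box where they are.

Things in the scene. Friction and masses are not known exactly. Their poses are not given: they have to be found in the camera images.
- service_box: grey metal service box screwed to the bench, 150 mm deep (its x), 245 mm wide (its y), 80 mm high (its z); origin at the centre of its underside, +x points away from the robot side, +z up. Three identical steel hatches lie side by side, flush with its top, 76 mm apart along its y (hatch_1 at +y, hatch_2 in the middle, hatch_3 at -y).
- hatch_1 (a joint): tilt of this hatch in rad: 0 shut and flush, 1.4 the stop, nearly upright; its far end sinks into the box as its near edge rises. Stiff hinge, stays where it is left: 0.06 N m turns it, about 4 to 5 N on the mark. Two of the three hatches, not always the same ones, are blocked from below and give less than 0.03 rad. Pressing on the robot side of the pin moves none of them.
- hatch_1_press (a point): centre of the round mark, 26 mm across, on top of the far end of the hatch, 28 mm beyond the pin: the place to press. Moves with the hatch. Box under the far end is hollow to 50 mm below its top where the hatch is free. Pressed 25 to 30 mm down there, the hatch stands at about 0.9 to 1.1 rad.
- hatch_1_edge (a point): middle of the hatch's near edge (at half its thickness), 56 mm from the pin; it rises as the far end is pressed. An upright finger pushing this edge level may jam below about 0.8 rad. Its frame is that of the hatch: x along the plate away from the near edge, y along the pin, z out of the top face.
- hatch_1_pin (a point): middle of the pin on which the hatch turns. Hatch: steel-grey plate, yellow underside, 102 mm (box x) x 62 mm (box y), 8 mm thick in all. The pin runs along box y, 4 mm below the box's top and 10 mm beyond the box's centre (box x = +10 mm); 56 mm of the plate lie on the robot side of the pin, 46 mm beyond it. Its upper half is hatch_1_c0, its lower half hatch_1_c1.
- hatch_2 (a joint): tilt of this hatch in rad: 0 shut and flush, 1.4 the stop, nearly upright; its far end sinks into the box as its near edge rises. Stiff hinge, stays where it is left: 0.06 N m turns it, about 4 to 5 N on the mark. Two of the three hatches, not always the same ones, are blocked from below and give less than 0.03 rad. Pressing on the robot side of the pin moves none of them.
- hatch_2_press (a point): centre of the round mark, 26 mm across, on top of the far end of the hatch, 28 mm beyond the pin: the place to press. Moves with the hatch. Box under the far end is hollow to 50 mm below its top where the hatch is free. Pressed 25 to 30 mm down there, the hatch stands at about 0.9 to 1.1 rad.
- hatch_2_edge (a point): middle of the hatch's near edge (at half its thickness), 56 mm from the pin; it rises as the far end is pressed. An upright finger pushing this edge level may jam below about 0.8 rad. Its frame is that of the hatch: x along the plate away from the near edge, y along the pin, z out of the top face.
- hatch_2_pin (a point): middle of the pin on which the hatch turns. Hatch: steel-grey plate, yellow underside, 102 mm (box x) x 62 mm (box y), 8 mm thick in all. The pin runs along box y, 4 mm below the box's top and 10 mm beyond the box's centre (box x = +10 mm); 56 mm of the plate lie on the robot side of the pin, 46 mm beyond it. Its upper half is hatch_2_c0, its lower half hatch_2_c1.
- hatch_3 (a joint): tilt of this hatch in rad: 0 shut and flush, 1.4 the stop, nearly upright; its far end sinks into the box as its near edge rises. Stiff hinge, stays where it is left: 0.06 N m turns it, about 4 to 5 N on the mark. Two of the three hatches, not always the same ones, are blocked from below and give less than 0.03 rad. Pressing on the robot side of the pin moves none of them.
- hatch_3_press (a point): centre of the round mark, 26 mm across, on top of the far end of the hatch, 28 mm beyond the pin: the place to press. Moves with the hatch. Box under the far end is hollow to 50 mm below its top where the hatch is free. Pressed 25 to 30 mm down there, the hatch stands at about 0.9 to 1.1 rad.
- hatch_3_edge (a point): middle of the hatch's near edge (at half its thickness), 56 mm from the pin; it rises as the far end is pressed. An upright finger pushing this edge level may jam below about 0.8 rad. Its frame is that of the hatch: x along the plate away from the near edge, y along the pin, z out of the top face.
- hatch_3_pin (a point): middle of the pin on which the hatch turns. Hatch: steel-grey plate, yellow underside, 102 mm (box x) x 62 mm (box y), 8 mm thick in all. The pin runs along box y, 4 mm below the box's top and 10 mm beyond the box's centre (box x = +10 mm); 56 mm of the plate lie on the robot side of the pin, 46 mm beyond it. Its upper half is hatch_3_c0, its lower half hatch_3_c1.
- sample_bottle_a: clear sample bottle with white screw cap, 48 mm across, 104 mm tall, loose, behind the box; origin at the centre of its underside; must stay where it stands
- amber_bottle: brown reagent bottle, 32 mm across, 53 mm tall, loose, behind the box; origin at the centre of its underside; must stay where it stands
- filter_tin: round blue tin, 70 mm across, 34 mm tall, loose, to the right of the box; origin at the centre of its underside; must stay where it stands
- vial_yellow: small clear vial with yellow liquid, 22 mm across, 61 mm tall, loose, to the right of the box; origin at the centre of its underside; must stay where it stands
- cutter_orange: orange snap-blade cutter, 99 mm long, 10 mm high, loose, lying in front of the box; origin at the centre of its underside; must stay where it stands
- beaker_small: small clear beaker, 54 mm across, 46 mm tall, loose, in front of the box; origin at the centre of its underside; must stay where it stands

How it is judged:
On the way, in this order (a step that is already met when the one before it is completed fails the run):
1. the free hatch has been found: it rocks by more than 0.12 rad (value of joint any of hatch_1, hatch_2, hatch_3 above 0.12 rad), for 0.1 s.
2. the hatch has been pushed open, past 1.22 rad (value of joint any of hatch_1, hatch_2, hatch_3 above 1.22 rad), for 0.1 s.
At the end, for the whole second after the job is handed in: One hatch stands open by more than 1.22 rad (70 degrees) and is at rest (under 0.05 rad/s); the other two are shut (under 0.06 rad) (((value of joint hatch_1 above 1.22 rad and velocity of joint hatch_1 between -0.05 and 0.05 rad/s and value of joint each of hatch_2, hatch_3 below 0.06 rad) or (value of joint hatch_2 above 1.22 rad and velocity of joint hatch_2 between -0.05 and 0.05 rad/s and value of joint each of hatch_1, hatch_3 below 0.06 rad) or (value of joint hatch_3 above 1.22 rad and velocity of joint hatch_3 between -0.05 and 0.05 rad/s and value of joint each of hatch_1, hatch_2 below 0.06 rad))); the robot touches nothing.
It fails at once if a bottle, the tin, the vial, the cutter or the beaker is lifted or moved by more than 20 mm (distance of any of sample_bottle_a, amber_bottle, filter_tin, vial_yellow, cutter_orange, beaker_small from where it was at the start of the episode above 0.02 m).
It fails at once if a hatch is pressed or forced with more than 60 N (contact force between the fingers and hatch_1_c0 above 60 N or contact force between the fingers and hatch_1_c1 above 60 N or contact force between the fingers and hatch_2_c0 above 60 N or contact force between the fingers and hatch_2_c1 above 60 N or contact force between the fingers and hatch_3_c0 above 60 N or contact force between the fingers and hatch_3_c1 above 60 N).
It fails at once if a hatch is pinched between the fingers (more than 10 N on both of its halves at once) ((contact force between the fingers and hatch_1_c0 above 10 N and contact force between the fingers and hatch_1_c1 above 10 N) or (contact force between the fingers and hatch_2_c0 above 10 N and contact force between the fingers and hatch_2_c1 above 10 N) or (contact force between the fingers and hatch_3_c0 above 10 N and contact force between the fingers and hatch_3_c1 above 10 N)).
It also fails if it takes over 54 s, if anything falls off the work surface, if the arm or the gripper's body presses on something with over 40 N, if the wrist force passes 120 N, or if a joint passes its speed limit or range.

## Robot

A 6-joint arm with a two-finger parallel gripper is mounted at the origin on a cart in front of the work surface, level with it; the furniture and walls round the work are solid. World frame = base frame: x ahead of the robot, y to its left, z up, the work surface at z = 0. Lengths are in m, angles in rad, forces in N, time in s.
With the tool pointing down it reaches from about 0.325 to 0.775 m from the base axis. Payload 9.3 kg.
Tool frame: the origin (TCP) lies at the very end of the fingers, on their centre line; the grasp point (between the pads) lies 19 mm behind it; z points along the fingers, y is the line along which they close (so a half turn about z gives the same grasp; the last joint's range is limited). The gripper opens to 85 mm and grips with 20 to 120 N. Pads are 22 mm wide; open, the fingers measure 114 mm over their backs; the gripper's body (76 mm by 85 mm) begins 54 mm behind the grasp point. The pads swing forward as they close: fully open they stand 13 mm farther back than shut.
Start: joints at [0.954, 0.259, 0.021, 1.334, 0, 1.418], TCP at [0.246, 0.492, 0.231] pointing down, gripper open.
Joint ranges: [-3.04, 3.04], [-0.91, 1.82], [-1.04, 1.36], [-1.92, 1.95], [-1.52, 1.45], [-3.14, 3.14]. Speed limits (rad/s): [2.22, 2.22, 2.79, 3.14, 3.14, 3.14].

## Interface

Orientations are given as a 3x3 rotation matrix whose columns are the frame's x, y, z axes.
In Python, from cell import env, viewer, finish_job gives the robot as it stands. The module is installed in compiled form; this text tells all that it offers.
- The arm moves only by the tool play_rows, never from a script. Its argument "increments" is a list of rows, each an object of numbers: "dx", "dy", "dz": the shift along the world's x, y, z in mm; "wx", "wy", "wz": the turn, a rotation vector about the world's x, y, z in degrees; "hand": the gripper command: -1 is fully open, 1 is shut, values between are in proportion. In form: [{"dx": .., "dy": .., "dz": .., "wx": .., "wy": .., "wz": .., "hand": ..}, ...]. A call has 1 to 5 rows; each row is the pose to reach, as a shift and turn from the pose commanded when the call began; what a row does not reach only later rows make up. A row lasts 1/12 s, in which the tool goes at most 41.7 mm and 7.16 degrees, less where a joint would pass 70% of its speed; a pose out of reach is approached as far as the arm can. A call with a gripper value outside its range is refused whole. The fingers move at their own pace and stop on an object; "newtons" is the grip in N (left out, the last holds). Time passes only in rows, so rows that repeat a pose let the fingers close. It gives the time, the measured TCP pose, the force, the opening and the grip force at its end, in the units of the state.
- env.state(): the state, without advancing time (a new reading comes with each control period).
- viewer.capture(name): name is "side" or "top" or "wrist"; returns a dict with "color" (384x512x3 uint8, blue, green, red), "K" (3x3 intrinsics, pixels), "view" (4x4, takes a point from world to camera coordinates); the wrist camera has in their place "mount" (4x4, takes a point from camera to tool coordinates, whose origin is the TCP and whose axes are the flange's). Camera axes: x right, y up, looking along -z (the intrinsics and any distortion apply to the point x, -y, -z); pixel columns grow to the right and rows downward; lengths in m; the calibration is good to about 2 mm. A picture is of the moment at which its call begins: read the wrist's pose just before it. There is no depth.
- finish_job(): hands the job in; it is judged then, once.
Trained networks look in the newest picture that a camera, given by its name, has taken for a name from the list of things; names that differ only in an ending like _2 or _b are one class to them, and where a whole thing is asked for, a point or a joint stands for the part that bears it (a point fixed in the world has none). Each returns a list of dicts, best first, with "confidence" (0 to 1); they miss things now and then, are a little off and sometimes report something else, mostly with a low value. They report only what shows in the picture. A call takes as long as a camera call.
- viewer.regions_of(name, camera): "pixels" (384x512 bool, what is visible of it) and "box" ([centre column, centre row, width, height] in pixels, round what is visible of it).
The state is a dict: "t": time; "joint_positions": joint angles; "dq": joint speeds; "effort": joint torques, N m; "tool_pos": TCP position; "eef_rot": TCP orientation; "ft_force": force on the tool from outside, world axes, zero at the start; "wrist_torque": the same for the moment, N m; "finger_gap": finger opening in m; "finger_force": force on a finger pad.
Only numpy, scipy, OpenCV 4.12 (cv2) and the standard library are available. Lean on these libraries where they do the work, as an engineer would, in place of code of your own. Each camera call takes 0.05 s, during which the arm holds its last target. There are 200 camera calls.

## Working session

There is one attempt and no reset: what is moved stays moved. The work goes in short steps, Python scripts to look and compute and a tool call to move; the robot and the scene stay as the last step left them, time stands still between calls to the robot, and variables do not carry over. Pictures are saved under pics/ and viewed, at most 10 in all, crops included, and the job is handed in when it is done.

Besides the shell and the picture viewer there is one more tool, called in YAML: its name, and indented under it one key for each argument. play_rows: Moves the arm, as the interface text tells. Its arguments: {"type":"object","properties":{"increments":{"type":"array"},"newtons":{"type":"number"}},"required":["increments"]}

```bash
mkdir -p pics
cat > h.py <<'E'
import numpy as np, cv2
from cell import env, viewer, finish_job
def ray_z(c,uv,z):
    K=np.array(c["K"]);V=np.array(c["view"]);R=V[:3,:3];o=-R.T@V[:3,3]
    p=np.linalg.inv(K)@np.array([uv[0],uv[1],1.]);d=R.T@np.array([p[0],-p[1],-p[2]])
    return o+d*(z-o[2])/d[2]
def proj(c,P):
    K=np.array(c["K"]);V=np.array(c["view"]);q=V[:3,:3]@np.array(P)+V[:3,3]
    p=K@np.array([q[0],-q[1],-q[2]]);return p[:2]/p[2]
E
python3 - <<'E'
from h import *
s=env.state();print({k:np.round(v,3).tolist() for k,v in s.items()})
ims=[]
for n in("top","side"):
    c=viewer.capture(n);cv2.imwrite(f"pics/{n}0.png",c["color"]);print(n,[k for k in c])
    for t in("service_box","hatch_1_press","hatch_1","sample_bottle_a","amber_bottle","filter_tin","vial_yellow","cutter_orange","beaker_small"):
        for r in viewer.regions_of(t,n)[:4]:
            b=r["box"];print(n,t,round(r["confidence"],2),np.round(b,1).tolist(),np.round(ray_z(c,b[:2],.08),3))
E
```

```text
{'t': 0.0, 'joint_positions': [0.954, 0.259, 0.021, 1.334, -0.0, 1.418], 'dq': [0.001, 0.002, 0.0, -0.0, 0.002, 0.0], 'effort': [0.001, -55.564, 34.453, 0.013, -0.0, -0.0], 'tool_pos': [0.246, 0.492, 0.231], 'eef_rot': [[-0.894, 0.447, -0.001], [0.447, 0.894, -0.001], [0.0, -0.001, -1.0]], 'ft_force': [0.13, 0.114, -0.308], 'wrist_torque': [-0.08, -0.005, 0.016], 'finger_force': 0.0, 'finger_gap': 0.086}
top ['color', 'K', 'view']
top service_box 0.88 [241.2, 209.8, 143.5, 133.3] [ 0.444 -0.246  0.08 ]
top service_box 0.46 [306.2, 175.4, 30.4, 35.9] [ 0.532 -0.364  0.08 ]
top hatch_1_press 0.56 [209.9, 185.1, 56.3, 51.3] [ 0.484 -0.176  0.08 ]
top hatch_1 0.73 [206.7, 181.8, 53.8, 55.6] [ 0.49  -0.169  0.08 ]
top hatch_1 0.69 [239.8, 206.4, 55.1, 57.1] [ 0.45  -0.242  0.08 ]
top hatch_1 0.65 [269.9, 228.9, 51.5, 53.9] [ 0.414 -0.307  0.08 ]
top sample_bottle_a 0.8 [305.2, 176.6, 29.5, 33.6] [ 0.529 -0.362  0.08 ]
top amber_bottle 0.77 [274.6, 164.0, 14.6, 18.6] [ 0.546 -0.298  0.08 ]
top amber_bottle 0.3 [222.3, 271.8, 34.2, 19.8] [ 0.32  -0.228  0.08 ]
top filter_tin 0.58 [319.6, 25
[... 739 characters left out ...]
, 218.9, 27.2, 49.0] [ 0.52  -0.396  0.08 ]
side sample_bottle_a 0.18 [181.5, 188.1, 17.4, 25.1] [ 0.35  -0.184  0.08 ]
side amber_bottle 0.46 [289.2, 205.7, 11.2, 23.6] [ 0.523 -0.352  0.08 ]
side amber_bottle 0.29 [232.4, 189.0, 45.4, 22.4] [ 0.446 -0.244  0.08 ]
side filter_tin 0.97 [244.8, 274.8, 37.3, 40.8] [ 0.355 -0.463  0.08 ]
side vial_yellow 0.58 [210.2, 259.5, 14.0, 27.7] [ 0.317 -0.401  0.08 ]
side vial_yellow 0.52 [233.8, 170.6, 45.6, 19.7] [ 0.48  -0.185  0.08 ]
side cutter_orange 0.77 [178.1, 226.6, 14.1, 28.4] [ 0.299 -0.293  0.08 ]
side beaker_small 0.86 [182.8, 188.7, 22.7, 25.0] [ 0.352 -0.188  0.08 ]
side beaker_small 0.61 [242.8, 274.6, 34.6, 38.8] [ 0.352 -0.461  0.08 ]
```

```bash
python3 -c "
import cv2,numpy as np
a=cv2.imread('pics/top0.png');b=cv2.imread('pics/side0.png')
cv2.imwrite('pics/a.png',cv2.resize(a,(800,600)))"
```

```text
(no output)
```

View pics/top0.png

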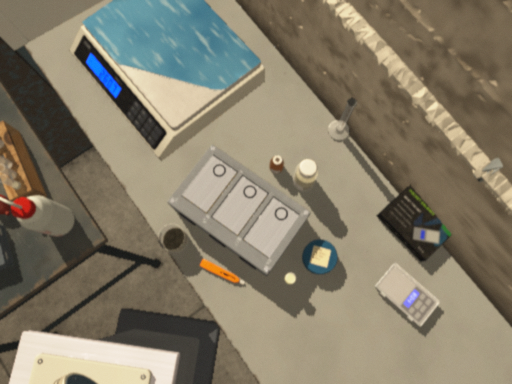

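View pics/side0.png

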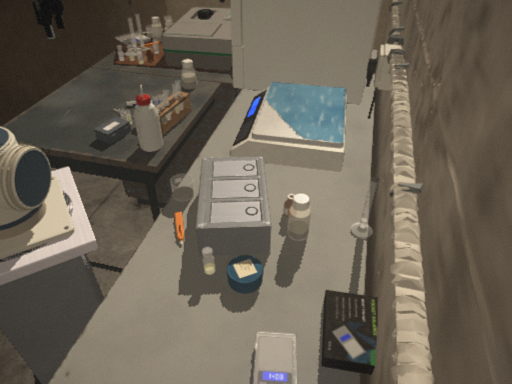

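The top view shows the three marks at about (219,170), (250,192) and (281,213). In the side view they are at (249,167), (249,188) and (252,211). I'll zoom in to fit the box pose.

```bash
python3 -c "
import cv2,numpy as np
a=cv2.imread('pics/top0.png')[140:280,160:320];b=cv2.imread('pics/side0.png')[145:255,190:280]
a=cv2.resize(a,None,fx=2.8,fy=2.8,interpolation=2)
b=cv2.resize(b,None,fx=4,fy=4,interpolation=2)
o=np.zeros((440,a.shape[1]+b.shape[1],3),np.uint8);o[:a.shape[0],:a.shape[1]]=a;o[:440,a.shape[1]:]=b
print(a.shape);cv2.imwrite('pics/z.png',o)"
```

```text
(392, 448, 3)
```

View pics/z.png

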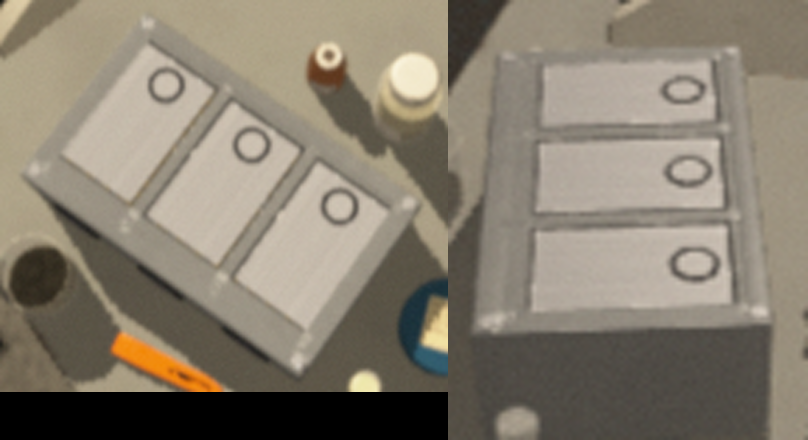

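The crop shows all three marks and the box corners clearly in both views. I'll fit x, y and yaw to them.

```bash
cat > fit.py <<'E'
from h import *
from scipy.optimize import least_squares
B=[(.038,.076),(.038,0),(.038,-.076),(.075,.1225),(-.075,.1225),(-.075,-.1225),(.075,-.1225)]
T=np.array([(166,85),(251,145),(339,206),(148,16),(24,175),(299,376),(418,203)])/2.8+[160,140]
S=np.array([(235,90),(240,171),(247,264),(292,47),(51,53),(26,331),(323,324)])/4+[190,145]
ct,cs=viewer.capture("top"),viewer.capture("side")
def w(p,b,z=.08):
    c,s=np.cos(p[2]),np.sin(p[2]);return np.array([p[0]+c*b[0]-s*b[1],p[1]+s*b[0]+c*b[1],z])
def f(p,cams=((ct,T),(cs,S))): return np.concatenate([proj(c,w(p,b))-u for c,U in cams for b,u in zip(B,U)])
for cams in (((ct,T),),((cs,S),),((ct,T),(cs,S))):
    r=least_squares(f,[.44,-.24,-.5],args=(cams,));print(np.round(r.x,4),np.round(r.fun.reshape(-1,2),1).tolist())
for i in range(3): print("press",np.round(w(r.x,B[i]),4))
E
python3 fit.py
```

```text
[ 0.448  -0.2399 -0.4787] [[0.1, 0.2], [0.3, 0.2], [0.2, 0.3], [-0.9, -2.0], [-2.5, -0.3], [0.5, 1.4], [2.2, -0.2]]
[ 0.4488 -0.2418 -0.4802] [[0.3, -0.1], [0.3, -0.1], [0.1, -0.1], [0.4, -1.0], [-0.6, -0.9], [-1.2, 0.9], [0.8, 0.3]]
[ 0.4485 -0.2405 -0.479 ] [[0.4, 0.0], [0.7, 0.0], [0.6, 0.1], [-0.5, -2.2], [-2.1, -0.5], [0.9, 1.2], [2.5, -0.3], [-0.1, -0.4], [-0.1, -0.4], [-0.3, -0.4], [-0.1, -1.2], [-1.0, -1.1], [-1.5, 0.6], [0.4, -0.1]]
press [ 0.5173 -0.1906  0.08  ]
press [ 0.4822 -0.258   0.08  ]
press [ 0.4472 -0.3255  0.08  ]
```

play_rows:
  increments:
    - {"dx": 271, "dy": -683, "dz": 0, "wz": -0.9, "hand": 1}
    - {"dx": 271, "dy": -683, "dz": 0, "wz": -0.9, "hand": 1}
    - {"dx": 271, "dy": -683, "dz": 0, "wz": -0.9, "hand": 1}
    - {"dx": 271, "dy": -683, "dz": 0, "wz": -0.9, "hand": 1}
    - {"dx": 271, "dy": -683, "dz": 0, "wz": -0.9, "hand": 1}
  newtons: 20

```text
$.increments[0]: bad value
```

play_rows:
  increments:
    - {"dx": 15, "dy": -38, "dz": 0, "wx": 0, "wy": 0, "wz": -0.9, "hand": 1}
    - {"dx": 30, "dy": -76, "dz": 0, "wx": 0, "wy": 0, "wz": -0.9, "hand": 1}
    - {"dx": 45, "dy": -114, "dz": 0, "wx": 0, "wy": 0, "wz": -0.9, "hand": 1}
    - {"dx": 60, "dy": -152, "dz": 0, "wx": 0, "wy": 0, "wz": -0.9, "hand": 1}
    - {"dx": 75, "dy": -190, "dz": 0, "wx": 0, "wy": 0, "wz": -0.9, "hand": 1}
  newtons: 20

```text
t: 1.52
tool_pos: [0.3211, 0.3003, 0.2313]
eef_rot: [[-0.888, 0.461, 0.0], [0.461, 0.888, 0.0], [-0.0, 0.0, -1.0]]
ft_force: [0.6, 0.2, 0.3]
finger_gap: 0.0255
finger_force: 0.0
```

play_rows:
  increments:
    - {"dx": 15, "dy": -38, "dz": 0, "wx": 0, "wy": 0, "wz": 0, "hand": 1}
    - {"dx": 30, "dy": -76, "dz": 0, "wx": 0, "wy": 0, "wz": 0, "hand": 1}
    - {"dx": 45, "dy": -114, "dz": 0, "wx": 0, "wy": 0, "wz": 0, "hand": 1}
    - {"dx": 60, "dy": -152, "dz": 0, "wx": 0, "wy": 0, "wz": 0, "hand": 1}
    - {"dx": 75, "dy": -190, "dz": 0, "wx": 0, "wy": 0, "wz": 0, "hand": 1}

```text
t: 1.93
tool_pos: [0.3963, 0.11, 0.2316]
eef_rot: [[-0.887, 0.461, 0.001], [0.461, 0.887, 0.0], [-0.001, 0.001, -1.0]]
ft_force: [1.0, 0.2, 0.8]
finger_gap: 0.0
finger_force: 0.0
```

play_rows:
  increments:
    - {"dx": 15, "dy": -38, "dz": 0, "wx": 0, "wy": 0, "wz": 0, "hand": 1}
    - {"dx": 30, "dy": -76, "dz": 0, "wx": 0, "wy": 0, "wz": 0, "hand": 1}
    - {"dx": 45, "dy": -114, "dz": 0, "wx": 0, "wy": 0, "wz": 0, "hand": 1}
    - {"dx": 60, "dy": -152, "dz": 0, "wx": 0, "wy": 0, "wz": 0, "hand": 1}
    - {"dx": 75, "dy": -190, "dz": 0, "wx": 0, "wy": 0, "wz": 0, "hand": 1}

```text
t: 2.35
tool_pos: [0.4713, -0.0803, 0.2315]
eef_rot: [[-0.887, 0.462, 0.001], [0.462, 0.887, -0.0], [-0.001, 0.0, -1.0]]
ft_force: [0.9, 1.5, 0.4]
finger_gap: 0.0
finger_force: 0.0
```

Remaining to mark 1: (+46, -110). Then down to z≈0.095.

play_rows:
  increments:
    - {"dx": 15, "dy": -37, "dz": 0, "wx": 0, "wy": 0, "wz": 0, "hand": 1}
    - {"dx": 30, "dy": -74, "dz": -10, "wx": 0, "wy": 0, "wz": 0, "hand": 1}
    - {"dx": 46, "dy": -110, "dz": -20, "wx": 0, "wy": 0, "wz": 0, "hand": 1}
    - {"dx": 46, "dy": -110, "dz": -50, "wx": 0, "wy": 0, "wz": 0, "hand": 1}
    - {"dx": 46, "dy": -110, "dz": -90, "wx": 0, "wy": 0, "wz": 0, "hand": 1}

```text
t: 2.77
tool_pos: [0.5189, -0.1912, 0.1419]
eef_rot: [[-0.886, 0.464, 0.004], [0.464, 0.886, -0.002], [-0.005, -0.0, -1.0]]
ft_force: [1.5, -0.0, 0.4]
finger_gap: -0.0
finger_force: 0.0
```

play_rows:
  increments:
    - {"dx": 0, "dy": 0, "dz": -30, "wx": 0, "wy": 0, "wz": 0, "hand": 1}
    - {"dx": 0, "dy": 0, "dz": -45, "wx": 0, "wy": 0, "wz": 0, "hand": 1}
    - {"dx": 0, "dy": 0, "dz": -52, "wx": 0, "wy": 0, "wz": 0, "hand": 1}
    - {"dx": 0, "dy": 0, "dz": -54, "wx": 0, "wy": 0, "wz": 0, "hand": 1}
    - {"dx": 0, "dy": 0, "dz": -54, "wx": 0, "wy": 0, "wz": 0, "hand": 1}

```text
t: 3.18
tool_pos: [0.5174, -0.1882, 0.0877]
eef_rot: [[-0.887, 0.461, 0.0], [0.461, 0.887, -0.0], [-0.001, -0.0, -1.0]]
ft_force: [-0.1, 0.1, 1.4]
finger_gap: 0.0003
finger_force: 0.0
```

play_rows:
  increments:
    - {"dx": 0, "dy": 0, "dz": -3, "wx": 0, "wy": 0, "wz": 0, "hand": 1}
    - {"dx": 0, "dy": 0, "dz": -5, "wx": 0, "wy": 0, "wz": 0, "hand": 1}
    - {"dx": 0, "dy": 0, "dz": -7, "wx": 0, "wy": 0, "wz": 0, "hand": 1}
    - {"dx": 0, "dy": 0, "dz": -8, "wx": 0, "wy": 0, "wz": 0, "hand": 1}
    - {"dx": 0, "dy": 0, "dz": -8, "wx": 0, "wy": 0, "wz": 0, "hand": 1}

```text
t: 3.6
tool_pos: [0.5173, -0.1882, 0.0798]
eef_rot: [[-0.887, 0.461, 0.001], [0.461, 0.887, -0.001], [-0.001, -0.0, -1.0]]
ft_force: [0.2, -0.4, 1.4]
finger_gap: -0.0001
finger_force: 0.8
```

play_rows:
  increments:
    - {"dx": 0, "dy": 0, "dz": -0.5, "wx": 0, "wy": 0, "wz": 0, "hand": 1}
    - {"dx": 0, "dy": 0, "dz": -1, "wx": 0, "wy": 0, "wz": 0, "hand": 1}
    - {"dx": 0, "dy": 0, "dz": -1, "wx": 0, "wy": 0, "wz": 0, "hand": 1}

```text
t: 3.85
tool_pos: [0.5174, -0.1882, 0.0797]
eef_rot: [[-0.887, 0.461, 0.002], [0.461, 0.887, -0.001], [-0.002, -0.0, -1.0]]
ft_force: [-3.3, 1.4, 11.8]
finger_gap: 0.0001
finger_force: 6.3
```

play_rows:
  increments:
    - {"dx": 0, "dy": 0, "dz": -0.5, "wx": 0, "wy": 0, "wz": 0, "hand": 1}
    - {"dx": 0, "dy": 0, "dz": -0.5, "wx": 0, "wy": 0, "wz": 0, "hand": 1}

```text
t: 4.02
tool_pos: [0.5174, -0.1882, 0.0796]
eef_rot: [[-0.887, 0.461, 0.002], [0.461, 0.887, -0.001], [-0.002, -0.0, -1.0]]
ft_force: [-4.3, 1.8, 16.6]
finger_gap: 0.0
finger_force: 8.6
```

Hatch 1 is blocked: 17 N and no give. Next is hatch 2.

play_rows:
  increments:
    - {"dx": 0, "dy": 0, "dz": 15, "wx": 0, "wy": 0, "wz": 0, "hand": 1}
    - {"dx": -17, "dy": -35, "dz": 15, "wx": 0, "wy": 0, "wz": 0, "hand": 1}
    - {"dx": -35, "dy": -70, "dz": 15, "wx": 0, "wy": 0, "wz": 0, "hand": 1}
    - {"dx": -35, "dy": -70, "dz": 8, "wx": 0, "wy": 0, "wz": 0, "hand": 1}
    - {"dx": -35, "dy": -70, "dz": 4, "wx": 0, "wy": 0, "wz": 0, "hand": 1}

```text
t: 4.43
tool_pos: [0.4813, -0.2597, 0.0816]
eef_rot: [[-0.886, 0.464, 0.0], [0.464, 0.886, -0.0], [-0.0, -0.0, -1.0]]
ft_force: [0.1, 0.3, 0.5]
finger_gap: 0.0001
finger_force: 0.0
```

play_rows:
  increments:
    - {"dx": 0, "dy": 0, "dz": -1.5, "wx": 0, "wy": 0, "wz": 0, "hand": 1}
    - {"dx": 0, "dy": 0, "dz": -3, "wx": 0, "wy": 0, "wz": 0, "hand": 1}
    - {"dx": 0, "dy": 0, "dz": -4, "wx": 0, "wy": 0, "wz": 0, "hand": 1}
    - {"dx": 0, "dy": 0, "dz": -4.5, "wx": 0, "wy": 0, "wz": 0, "hand": 1}
    - {"dx": 0, "dy": 0, "dz": -4.5, "wx": 0, "wy": 0, "wz": 0, "hand": 1}

```text
t: 4.85
tool_pos: [0.4825, -0.2576, 0.0775]
eef_rot: [[-0.888, 0.46, 0.0], [0.46, 0.888, -0.0], [-0.0, -0.0, -1.0]]
ft_force: [-0.9, -1.8, 2.5]
finger_gap: 0.0001
finger_force: 1.1
```

Hatch 2 gives: 2.5 mm down at about 2.5 N. I'll keep pressing.

play_rows:
  increments:
    - {"dx": 0, "dy": 0, "dz": -3, "wx": 0, "wy": 0, "wz": 0, "hand": 1}
    - {"dx": 0, "dy": 0, "dz": -6, "wx": 0, "wy": 0, "wz": 0, "hand": 1}
    - {"dx": 0, "dy": 0, "dz": -9, "wx": 0, "wy": 0, "wz": 0, "hand": 1}
    - {"dx": 0, "dy": 0, "dz": -12, "wx": 0, "wy": 0, "wz": 0, "hand": 1}
    - {"dx": 0, "dy": 0, "dz": -12, "wx": 0, "wy": 0, "wz": 0, "hand": 1}

```text
t: 5.27
tool_pos: [0.4821, -0.2578, 0.0645]
eef_rot: [[-0.887, 0.461, -0.0], [0.461, 0.887, 0.001], [0.001, 0.001, -1.0]]
ft_force: [0.9, 0.7, -0.3]
finger_gap: 0.0001
finger_force: 0.3
```

play_rows:
  increments:
    - {"dx": 0, "dy": 0, "dz": -3, "wx": 0, "wy": 0, "wz": 0, "hand": 1}
    - {"dx": 0, "dy": 0, "dz": -6, "wx": 0, "wy": 0, "wz": 0, "hand": 1}
    - {"dx": 0, "dy": 0, "dz": -9, "wx": 0, "wy": 0, "wz": 0, "hand": 1}
    - {"dx": 0, "dy": 0, "dz": -12, "wx": 0, "wy": 0, "wz": 0, "hand": 1}
    - {"dx": 0, "dy": 0, "dz": -12, "wx": 0, "wy": 0, "wz": 0, "hand": 1}

```text
t: 5.68
tool_pos: [0.4819, -0.2581, 0.0526]
eef_rot: [[-0.887, 0.461, -0.001], [0.461, 0.887, 0.0], [0.001, 0.0, -1.0]]
ft_force: [2.3, -0.4, -0.2]
finger_gap: -0.0002
finger_force: 0.7
```

play_rows:
  increments:
    - {"dx": 0, "dy": 0, "dz": -2, "wx": 0, "wy": 0, "wz": 0, "hand": 1}
    - {"dx": 0, "dy": 0, "dz": -2, "wx": 0, "wy": 0, "wz": 0, "hand": 1}
    - {"dx": 0, "dy": 0, "dz": 35, "wx": 0, "wy": 0, "wz": 0, "hand": 1}
    - {"dx": 0, "dy": 0, "dz": 75, "wx": 0, "wy": 0, "wz": 0, "hand": 1}
    - {"dx": 0, "dy": 0, "dz": 110, "wx": 0, "wy": 0, "wz": 0, "hand": 1}

```text
t: 6.1
tool_pos: [0.4814, -0.2577, 0.1646]
eef_rot: [[-0.887, 0.461, -0.001], [0.461, 0.887, 0.001], [0.002, 0.0, -1.0]]
ft_force: [0.8, -0.2, -0.0]
finger_gap: 0.0001
finger_force: 0.0
```

play_rows:
  increments:
    - {"dx": -32, "dy": 17, "dz": 0, "wx": 0, "wy": 0, "wz": 0, "hand": 1}
    - {"dx": -64, "dy": 33, "dz": 0, "wx": 0, "wy": 0, "wz": 0, "hand": 1}
    - {"dx": -96, "dy": 50, "dz": 0, "wx": 0, "wy": 0, "wz": 0, "hand": 1}
    - {"dx": -96, "dy": 50, "dz": 0, "wx": 0, "wy": 0, "wz": 0, "hand": 1}

```text
t: 6.43
tool_pos: [0.3807, -0.2042, 0.1629]
eef_rot: [[-0.887, 0.461, -0.004], [0.461, 0.887, 0.003], [0.004, 0.001, -1.0]]
ft_force: [0.9, 0.6, 1.1]
finger_gap: -0.0001
finger_force: 0.0
```

Run:
```python
from h import *
s=env.state();print(np.round(s["tool_pos"],4))
c=viewer.capture("side")
cv2.imwrite("pics/s1.png",cv2.resize(c["color"][110:290,150:330],None,fx=3.2,fy=3.2))
```

```text
[ 0.3807 -0.2042  0.1629]
```

View pics/s1.png

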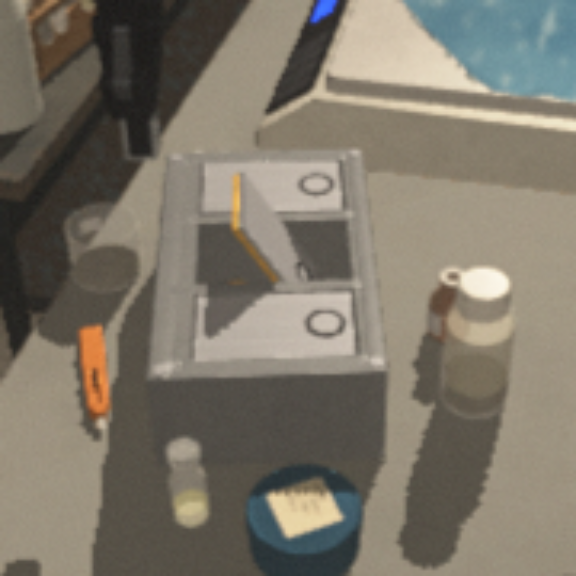

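Hatch 2 stands at roughly 1 rad and its neighbours are shut. The fingers are on the near side of the raised edge, so I'll lower them and push the edge away.

play_rows:
  increments:
    - {"dx": 0, "dy": 0, "dz": -30, "wx": 0, "wy": 0, "wz": 0, "hand": 1}
    - {"dx": 0, "dy": 0, "dz": -63, "wx": 0, "wy": 0, "wz": 0, "hand": 1}
    - {"dx": 8, "dy": -4, "dz": -63, "wx": 0, "wy": 0, "wz": 0, "hand": 1}
    - {"dx": 20, "dy": -10, "dz": -63, "wx": 0, "wy": 0, "wz": 0, "hand": 1}
    - {"dx": 28, "dy": -14.5, "dz": -63, "wx": 0, "wy": 0, "wz": 0, "hand": 1}

```text
t: 6.9
tool_pos: [0.4158, -0.2237, 0.101]
eef_rot: [[-0.887, 0.461, 0.0], [0.461, 0.887, -0.0], [-0.0, 0.0, -1.0]]
ft_force: [-0.1, 0.4, 1.0]
finger_gap: 0.0
finger_force: 0.0
```

play_rows:
  increments:
    - {"dx": 4, "dy": -2, "dz": 0, "wx": 0, "wy": 0, "wz": 0, "hand": 1}
    - {"dx": 8, "dy": -4, "dz": 0, "wx": 0, "wy": 0, "wz": 0, "hand": 1}
    - {"dx": 12, "dy": -6, "dz": 0, "wx": 0, "wy": 0, "wz": 0, "hand": 1}
    - {"dx": 16, "dy": -8, "dz": 0, "wx": 0, "wy": 0, "wz": 0, "hand": 1}
    - {"dx": 16, "dy": -8, "dz": 0, "wx": 0, "wy": 0, "wz": 0, "hand": 1}

```text
t: 7.32
tool_pos: [0.4308, -0.231, 0.1006]
eef_rot: [[-0.887, 0.461, 0.001], [0.461, 0.887, -0.0], [-0.001, 0.0, -1.0]]
ft_force: [-0.4, 1.0, 0.7]
finger_gap: -0.0001
finger_force: 0.0
```

play_rows:
  increments:
    - {"dx": 1.5, "dy": -0.8, "dz": 0, "wx": 0, "wy": 0, "wz": 0, "hand": 1}
    - {"dx": 3, "dy": -1.6, "dz": 0, "wx": 0, "wy": 0, "wz": 0, "hand": 1}
    - {"dx": 4.5, "dy": -2.4, "dz": 0, "wx": 0, "wy": 0, "wz": 0, "hand": 1}
    - {"dx": 4.5, "dy": -2.4, "dz": 0, "wx": 0, "wy": 0, "wz": 0, "hand": 1}

```text
t: 7.65
tool_pos: [0.4347, -0.2331, 0.1004]
eef_rot: [[-0.887, 0.461, 0.0], [0.461, 0.887, -0.0], [-0.0, 0.0, -1.0]]
ft_force: [-0.5, -0.2, -0.2]
finger_gap: -0.0001
finger_force: 0.3
```

play_rows:
  increments:
    - {"dx": 1.5, "dy": -0.8, "dz": 0, "wx": 0, "wy": 0, "wz": 0, "hand": 1}
    - {"dx": 3, "dy": -1.6, "dz": 0, "wx": 0, "wy": 0, "wz": 0, "hand": 1}

```text
t: 7.82
tool_pos: [0.436, -0.2337, 0.1001]
eef_rot: [[-0.887, 0.461, -0.003], [0.461, 0.887, 0.002], [0.004, -0.0, -1.0]]
ft_force: [-14.8, 6.4, 11.3]
finger_gap: 0.0001
finger_force: 8.2
```

Run:
```python
from h import *
s=env.state();print(np.round(s["tool_pos"],4),np.round(s["ft_force"],1))
c=viewer.capture("side")
cv2.imwrite("pics/s2.png",cv2.resize(c["color"][110:290,150:330],None,fx=3.2,fy=3.2))
```

```text
[ 0.436  -0.2337  0.1001] [-14.8   6.4  11.3]
```

View pics/s2.png

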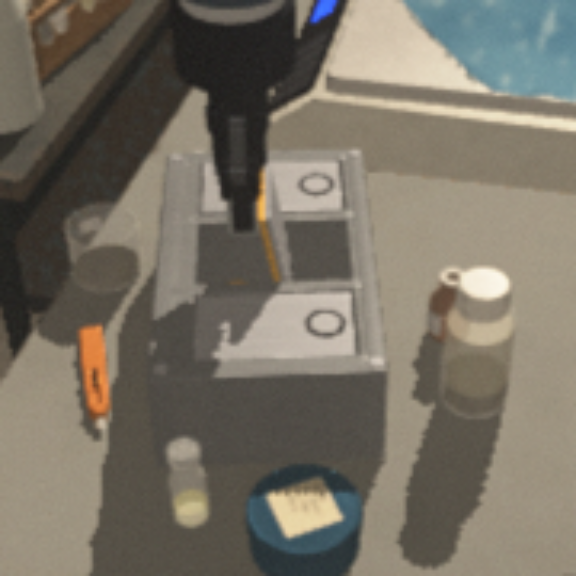

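At the stop: 16 N, hatch nearly upright. Next I'll back off and raise the arm.

play_rows:
  increments:
    - {"dx": -4, "dy": 2, "dz": 0, "wx": 0, "wy": 0, "wz": 0, "hand": 1}
    - {"dx": -20, "dy": 10, "dz": 0, "wx": 0, "wy": 0, "wz": 0, "hand": 1}
    - {"dx": -45, "dy": 23, "dz": 0, "wx": 0, "wy": 0, "wz": 0, "hand": 1}
    - {"dx": -50, "dy": 26, "dz": 35, "wx": 0, "wy": 0, "wz": 0, "hand": 1}
    - {"dx": -50, "dy": 26, "dz": 75, "wx": 0, "wy": 0, "wz": 0, "hand": 1}

```text
t: 8.28
tool_pos: [0.384, -0.2059, 0.1735]
eef_rot: [[-0.887, 0.462, -0.006], [0.461, 0.887, 0.005], [0.008, 0.002, -1.0]]
ft_force: [2.5, -1.4, 0.3]
finger_gap: -0.0001
finger_force: 0.0
```

play_rows:
  increments:
    - {"dx": 0, "dy": 0, "dz": 5, "wx": 0, "wy": 0, "wz": 0, "hand": 1}
    - {"dx": 0, "dy": 0, "dz": 5, "wx": 0, "wy": 0, "wz": 0, "hand": 1}
    - {"dx": 0, "dy": 0, "dz": 5, "wx": 0, "wy": 0, "wz": 0, "hand": 1}

```text
t: 8.53
tool_pos: [0.3877, -0.2088, 0.1802]
eef_rot: [[-0.887, 0.461, 0.001], [0.461, 0.887, -0.001], [-0.001, -0.0, -1.0]]
ft_force: [0.4, -0.0, -0.7]
finger_gap: -0.0003
finger_force: 0.0
```

Run:
```python
from h import *
s=env.state();print(np.round(s["tool_pos"],4),np.round(s["ft_force"],1))
c=viewer.capture("side")
cv2.imwrite("pics/s3.png",cv2.resize(c["color"][110:290,150:330],None,fx=3.2,fy=3.2))
```

```text
[ 0.3877 -0.2088  0.1802] [ 0.4 -0.  -0.7]
```

View pics/s3.png

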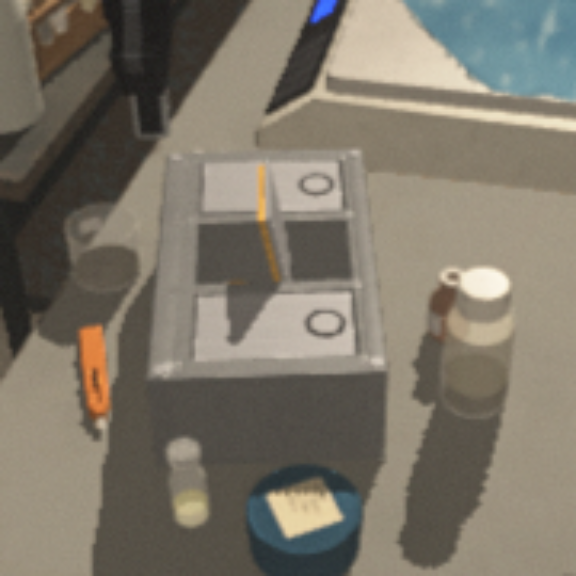

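The hatch stands nearly upright, with its edge at about crop (262,165)–(278,280), and its neighbours are shut. I'll check the angle by projection.

Run:
```python
from h import *
c=viewer.capture("side");p=[.4485,-.2405,-.479];a,b=np.cos(p[2]),np.sin(p[2])
for t in (1.1,1.22,1.3,1.4):
    o=[]
    for y in(.031,-.031):
        x=.01-.056*np.cos(t);z=.076+.056*np.sin(t)
        o.append(np.round((proj(c,[p[0]+a*x-b*y,p[1]+b*x+a*y,z])-[150,110])*3.2))
    print(t,o)
```

```text
1.1 [array([240., 170.]), array([239., 225.])]
1.22 [array([249., 166.]), array([248., 222.])]
1.3 [array([255., 164.]), array([255., 220.])]
1.4 [array([263., 163.]), array([263., 218.])]
```

The observed edge at (262,167)–(263,220) matches 1.4 rad.

```bash
python3 -c "
from cell import finish_job
print(finish_job())"
```

```text
the job is handed in; nothing more can be done
None
```

Hatch 2 was the free one: it stands fully open at about 1.4 rad, going by the side camera. Hatch 1 is blocked, hatch 3 was never pressed, both look shut, the objects round the box look unmoved, and the job is handed in (no verdict was returned).

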